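# Lock the closing ring of a kitchen canister and shut its vent

### The arm

A 7-joint arm with a two-finger parallel gripper is mounted at the origin on the work surface. World frame = base frame: x ahead of the robot, y to its left, z up, the work surface at z = 0. Lengths are in m, angles in rad, forces in N, time in s.
With the tool pointing down it reaches from about 0.425 to 0.875 m from the base axis. Payload 4.7 kg.
Tool frame: the origin (TCP) lies at the centre of the arm's flange, where the gripper is bolted on; the fingertips stand 173 mm ahead of it and the grasp point (between the pads) lies 155 mm ahead of it; z points along the fingers, y is the line along which they close (so a half turn about z gives the same grasp; the last joint's range is limited). The gripper opens to 85 mm and grips with 20 to 120 N. Pads are 22 mm wide; open, the fingers measure 114 mm over their backs; the gripper's body (76 mm by 85 mm) begins 54 mm behind the grasp point. The pads swing forward as they close: fully open they stand 13 mm farther back than shut.
Start: joints at [-1.087, 0.321, -0.07, 1.45, 0.023, 1.371, -0.057], TCP at [0.294, 0.58, 0.405] pointing down, gripper open.
Joint ranges: [-2.86, 2.86], [-0.3, 2.09], [-1.38, 1.24], [0.06, 2.45], [-1.56, 4.7], [0.09, 2.05], [-2.69, 2.69]. Speed limits (rad/s): [2.57, 2.57, 3.14, 3.14, 3.14, 3.14, 3.14].

### API

Orientations are given as a unit quaternion [x, y, z, w].
In Python, from cell import manip gives the robot as it stands.
- The arm moves only by the tool send_rows, never from a script. Its argument "targets" is one flat list of numbers, 7 for each row, row after row: the shift along the world's x, y, z in mm, then the turn, a rotation vector about the world's x, y, z in degrees, then the closure, from 0 (fully open) to 1 (shut). In form: [tx, ty, tz, ax, ay, az, hand, tx, ty, tz, ax, ay, az, hand, ...]. A call has 1 to 10 rows; each row shifts and turns the commanded pose from where the row before left it; what a row does not reach is not made up. A row lasts 1/12 s, in which the tool goes at most 41.7 mm and 7.16 degrees, less where a joint would pass 70% of its speed; a pose out of reach is approached as far as the arm can. A call is refused whole if a number of a shift passes 41.7 or a number of a turn 7.16, either way. A call with a gripper value outside its range is refused whole. The fingers move at their own pace and stop on an object; "force" is the grip in N (left out, the last holds). Time passes only in rows, so rows that do not move let the fingers close. It gives the time, the measured TCP pose, the force, the opening and the grip force at its end, in the units of the state.
- manip.read_state(): the state, without advancing time (a new reading comes with each control period).
- manip.get_image(name): name is "scene" or "top" or "wrist"; returns (picture, depth): 384x512x3 uint8, red, green, blue; 384x512 float32, m along the optical axis (not along the pixel's ray), 0 where there is no reading.
- manip.camera_model(name): a dict with "fovy" (degrees; the focal length in pixels is half the picture's height over the tangent of half this angle, whatever the lens; pixels are square), "cx", "cy" (the principal point, pixels), "R" (3x3) and "t" (3): a world point X has camera coordinates R X + t. Camera axes: x right, y down, z forward; pixel columns grow to the right and rows downward; lengths in m; the calibration is good to about 2 mm. The wrist camera is an equidistant fisheye: a pixel r from the principal point sees the ray r / f radians off the axis. A picture is of the moment at which its call begins: read the wrist's pose just before it. camera_model takes no time and is no camera call; for the wrist camera it gives the pose at the moment of the call.
- manip.hand_in(): hands the job in; it is judged then, once.
The state is a dict: "time": time; "joints": joint angles; "joint_velocities": joint speeds; "tau": joint torques, N m; "ee_pos": TCP position; "eef_rot": TCP orientation; "force": force on the tool from outside, world axes, zero at the start; "wrist_torque": the same for the moment, N m; "finger_gap": opening from 0.0 (shut) to 1.0 (fully open); "gripper_force": force on a finger pad.
Only numpy, scipy, OpenCV 4.12 (cv2) and the standard library are available. Lean on these libraries where they do the work, as an engineer would, in place of code of your own. Each camera call takes 0.05 s, during which the arm holds its last target. There are 200 camera calls.

### The job

Close up the blue ceramic canister airtight: turn its steel closing ring clockwise (seen from above) until the orange thumb post stands over the middle of the green locked mark, neither short of it nor past it, then push the black vent plug in the middle of the lid fully down. Leave the cruet, the glass stopper and the salt dish standing where they are, and let go of everything at the end.

Things in the scene. Friction and masses are not known exactly. Their poses are not given: they have to be found in the camera images.
- canister: Blue ceramic canister, 128 mm diameter, screwed to the counter by a steel foot (156 mm diameter), so it cannot move. Origin: centre of its underside; z is up and is the ring's axis. Flat blue lid, top 142 mm high. Two fixed flat tongues stick out of its neck, 60 to 102 mm from the axis, tops 128 mm high: green (20 mm wide, locked) and white (12 mm wide, open).
- collar (a joint): Turn of the steel closing ring (captive; diameter 136 mm outside, 106 inside; 128 to 146 mm high), rad. 0 = post over the white tongue; grows clockwise seen from above; 2.0 = post centred over the green mark; it turns on past it to a stop at 2.6. Friction about 0.12 N m (1.6 N at the post), no spring: stays where left. Starts between 0.1 and 0.9.
- post_top (a point): Centre of the top face of the orange thumb post on the closing ring: an upright round post, 14 mm diameter, standing 34 mm above the ring (146 to 180 mm height), 76 mm from the ring's axis, on a steel lug 18 mm wide that reaches 88 mm from the axis. It travels with the ring.
- locked_mark (a point): The locked mark: a point fixed to the canister at the middle of the green tongue's top face, 76 mm from the axis and 128 mm high. When locked, the post stands straight above it. As the lug then covers the tongue's middle, its outer end shows beyond the lug.
- vent (a joint): How far the vent plug is pushed down, m: 0 = up (open) as at the start, 0.010 = fully down on its stop. Slides with friction of about 3.5 N, no spring: it stays where it is pushed.
- vent_top (a point): Centre of the top face of the black vent plug: round, 26 mm diameter, on the canister's axis in the middle of the lid. Up, its top is 154 mm high (12 mm above the lid); fully down 144 mm (2 mm above the lid).
- cruet: Bystander: green glass cruet without its stopper, 68 mm diameter, 115 mm tall, loose, standing on the counter. Origin: centre of its underside.
- stopper: Bystander: amber glass cruet stopper, 38 mm diameter, 50 mm tall, loose, standing on its head on the counter. Origin: centre of its underside.
- salt_dish: Bystander: small white ceramic salt dish, 84 mm diameter, 40 mm high, loose, standing on the counter. Origin: centre of its underside.
Mind the look-alikes: they are no part of the job. There is more than one size of the canister; the job needs the largest.

How it is judged:
By the outcome, as a careful person would: the job done as asked, in the order asked, and still so for the second after the job is handed in, with the robot touching nothing.
It also fails if it takes over 38 s, if anything falls off the work surface, if the arm or the gripper's body presses on something with over 40 N, if the wrist force passes 120 N, or if a joint passes its speed limit or range.

## Working session

There is one attempt and no reset: what is moved stays moved. The work goes in short steps, Python scripts to look and compute and a tool call to move; the robot and the scene stay as the last step left them, time stands still between calls to the robot, and variables do not carry over. Pictures are saved under pics/ and viewed, at most 10 in all, crops included, and the job is handed in when it is done.

Besides the shell and the picture viewer there is one more tool, called after "Call:" as name(argument=value, ...) on one line, values as JSON. send_rows: Moves the arm, as the interface text tells. Its arguments: {"type":"object","properties":{"targets":{"type":"array","items":{"type":"number"}},"force":{"type":"number"}},"required":["targets"]}

```bash
mkdir -p pics
cat > h.py <<'E'
import numpy as np, cv2
from cell import manip
def cam(n):
    m=manip.camera_model(n); im,d=manip.get_image(n)
    return m,im,d
def world(m,d,u,v,z=None):
    f=192/np.tan(np.radians(m['fovy'])/2)
    R=np.array(m['R']);t=np.array(m['t'])
    r=np.array([(u-m['cx'])/f,(v-m['cy'])/f,1])
    if z is None: return R.T@(r*d[v,u]-t)
    o=-R.T@t; w=R.T@r
    return o+w*(z-o[2])/w[2]
E
python3 - <<'E'
from h import *
out=[]
for n in('scene','top'):
    m,im,d=cam(n); np.savez(n+'.npz',im=im,d=d)
    out.append(im); cv2.imwrite(f'pics/{n}0.png',cv2.resize(im[:,:,::-1],(800,600)))
print(manip.read_state()); print(manip.camera_model('top'))
E
```

```text
{'time': 0.1, 'joints': array([-1.08689078,  0.32173538, -0.07006754,  1.4515485 ,  0.02259693,
        1.37082542, -0.05693959]), 'joint_velocities': array([ 0.00107867, -0.00190078, -0.00159593, -0.0034519 ,  0.00063195,
        0.0001205 ,  0.00061315]), 'tau': array([-1.07398912e-04, -4.94875002e+01, -3.83944027e-01, -3.15214849e+01,
        1.31020855e-02,  7.39940529e-03, -1.52166228e-05]), 'ee_pos': array([0.29421467, 0.5793901 , 0.40374352]), 'eef_rot': array([ 2.32762327e-01,  9.72533265e-01, -8.51346620e-04, -1.53764288e-04]), 'force': array([ 0.12649629,  0.08929411, -0.61369731]), 'wrist_torque': array([-0.0097362 ,  0.01090286, -0.01701811]), 'gripper_force': 0.0, 'finger_gap': 0.9988842594009548}
{'fovy': 46.46381394421197, 'cx': 247.8698729431487, 'cy': 189.664726668939, 'R': array([[-0.01729982, -0.9998228 , -0.00742148],
       [-0.99217755,  0.01808438, -0.12351789],
       [ 0.12363022,  0.00522659, -0.99231459]]), 't': array([0.07892783, 0.61871727, 1.04240921])}
```

View pics/scene0.png

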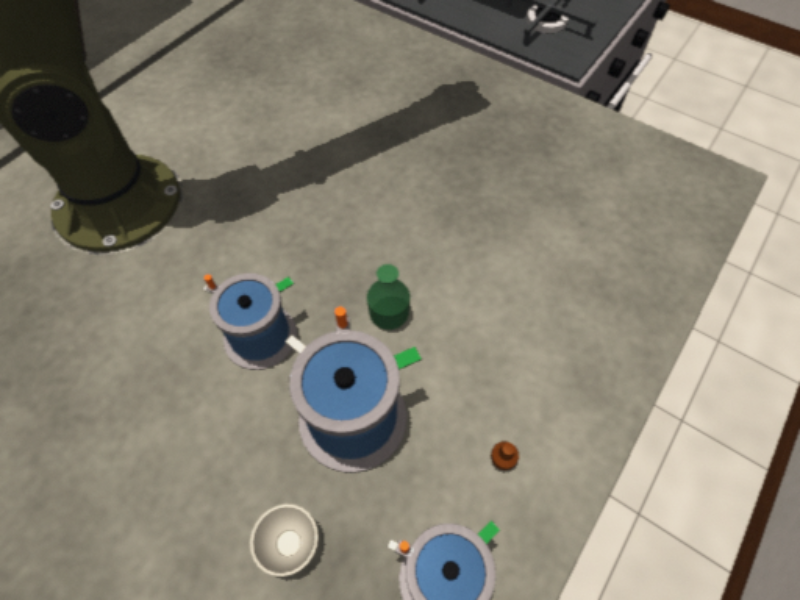

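View pics/top0.png

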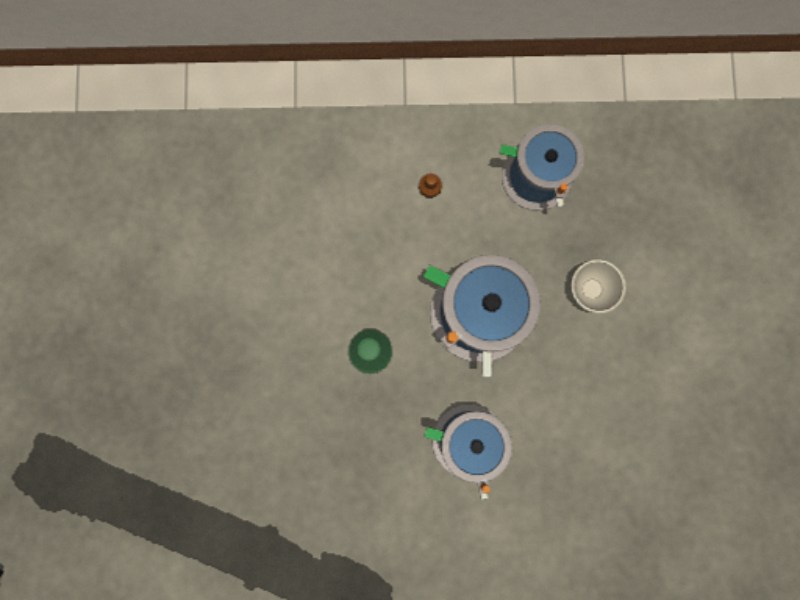

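The target is the middle, large canister (top view): plug at (491,302), post at (452,337), green tongue (437,276), white tongue (487,364). Clockwise runs from white via the left to green. The cruet is at (370,350) and the dish at (598,287).

Run:
```python
from h import *
m=manip.camera_model('top');z=np.load('top.npz');im=z['im'].astype(int);d=z['d']
r,g,b=im[...,0],im[...,1],im[...,2]
yy,xx=np.mgrid[:384,:512]
box=(xx>255)&(xx<350)&(yy>155)&(yy<245)
def c(mask,zz,name):
    v,u=np.nonzero(mask&box); u0,v0=u.mean(),v.mean()
    p=world(m,d,u0,v0,zz); q=np.median([world(m,d,a,e) for a,e in zip(u,v)],0)
    print(name,len(u),u0,v0,p.round(4),q.round(4)); return p
p=c((r+g+b<110)&(np.hypot(xx-314,yy-193)<10),.154,'plug')
o=c((r>150)&(g<130)&(b<80),.180,'post')
gr=c((g>120)&(r<90)&(b<110),.128,'green')
w=c((r>190)&(g>190)&(b>180),.128,'white')
bl=c((b>130)&(b-r>50)&(np.hypot(xx-314,yy-193)<30),.142,'lid')
for n,q in(('post',o),('green',gr),('white',w)):
    e=q-bl; print(n,np.hypot(*e[:2]),np.degrees(np.arctan2(e[1],e[0])))
for n,u,v,zz in(('cruet',370,350,.11),('dish',598,287,.04),('stop',430,185,.05)): print(n,world(m,d,u/1.5625,v/1.5625,zz))
s=im[150:250,250:350].astype(np.uint8)[:,:,::-1]; cv2.imwrite('pics/crop.png',cv2.resize(s,(600,600),interpolation=cv2.INTER_CUBIC))
```

```text
plug 23 312.69565217391306 194.95652173913044 [ 0.5916 -0.0719  0.154 ] [ 0.5898 -0.0687  0.1523]
post 12 288.5833333333333 214.83333333333334 [ 0.5481 -0.0167  0.18  ] [ 0.5488 -0.0165  0.1788]
green 130 279.2846153846154 176.37692307692308 [ 0.6374 -0.0029  0.128 ] [ 0.638  -0.0025  0.1264]
white 69 310.7536231884058 232.04347826086956 [ 0.513  -0.0685  0.128 ] [ 0.513  -0.0693  0.1268]
lid 1492 313.4778820375335 194.46380697050938 [ 0.594  -0.0754  0.142 ] [ 0.5923 -0.0741  0.1405]
post 0.07453381974628148 128.05994699510305
green 0.0844722971069016 59.107391981369815
white 0.08132226857568532 175.13785446684034
cruet [0.53425418 0.09362969 0.11      ]
dish [ 0.62847214 -0.25761359  0.04      ]
stop [ 0.79249742 -0.0018021   0.05      ]
```

View pics/crop.png

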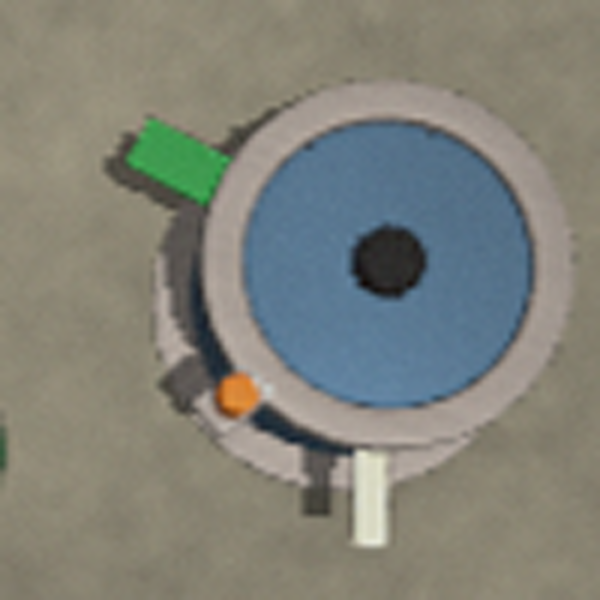

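Call:
send_rows(targets=[14,-33,0,0,0,-1.3,0,14,-33,0,0,0,-1.3,0,14,-33,0,0,0,-1.3,0,14,-33,0,0,0,-1.3,0,14,-33,0,0,0,-1.3,0,14,-33,0,0,0,-1.3,0,14,-33,0,0,0,-1.3,0,14,-33,0,0,0,-1.3,0,14,-33,0,0,0,-1.3,0], force=30)

```text
time: 0.85
ee_pos: [0.4205, 0.2807, 0.4045]
eef_rot: [0.331, 0.944, -0.0, -0.0]
force: [1.4, -0.2, 0.1]
finger_gap: 0.997
gripper_force: 0.0
```

Call:
send_rows(targets=[14,-33,0,0,0,-1.3,0,14,-33,0,0,0,-1.3,0,14,-33,0,0,0,-1.3,0,14,-33,0,0,0,-1.3,0,14,-33,0,0,0,-1.3,0,14,-33,0,0,0,-1.3,0,14,-33,0,0,0,-1.3,0,14,-33,0,0,0,-1.3,0,14,-33,0,0,0,-1.3,0,0,0,0,0,0,0,0])

```text
time: 1.68
ee_pos: [0.5473, -0.0226, 0.4047]
eef_rot: [0.43, 0.903, -0.002, 0.002]
force: [0.2, -1.0, -0.4]
finger_gap: 1.004
gripper_force: 0.0
```

Run:
```python
from h import *
s=manip.read_state();print(s['time'],s['ee_pos'],s['eef_rot'],s['joints'].round(2))
m,im,d=cam('wrist');np.savez('w1.npz',im=im,d=d,R=m['R'],t=m['t'],fovy=m['fovy'],c=[m['cx'],m['cy']])
print(m)
cv2.imwrite('pics/w1.png',cv2.resize(im[:,:,::-1],(800,600)))
```

```text
1.6833 [ 0.54726937 -0.02264062  0.40469006] [ 0.43048902  0.9025922  -0.00197591  0.00161921] [-0.44  0.1   0.47  1.72 -0.04  1.33  0.71]
{'fovy': 65.70646984690485, 'cx': 260.51640769715306, 'cy': 188.8216023509262, 'R': array([[ 0.77734535,  0.62906616, -0.00315844],
       [ 0.60443074, -0.74549269,  0.28089879],
       [ 0.17434933, -0.22026443, -0.9597322 ]]), 't': array([-0.40924252, -0.38539178,  0.27699038])}
```

View pics/w1.png

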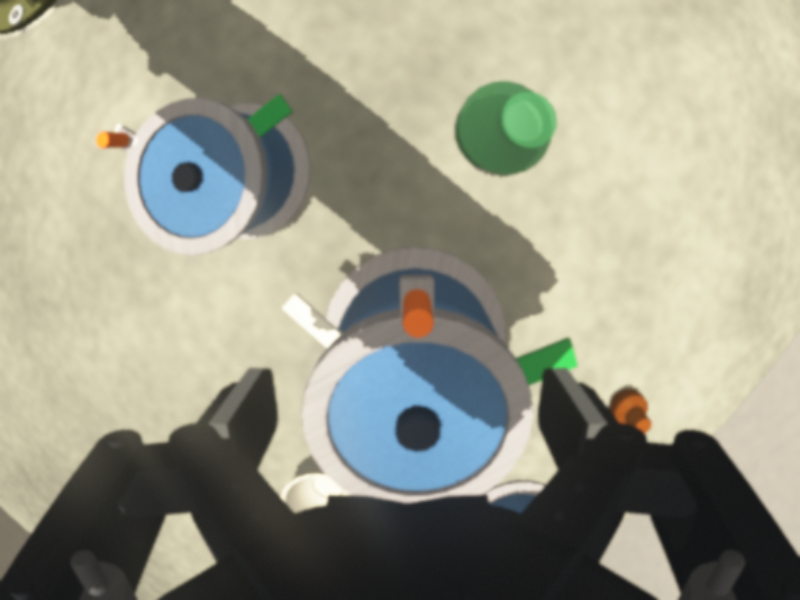

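Wrist view: post top at about (418,322), plug top at (418,428), green tongue's outer end at about (573,353), white's outer end at (290,305).

```bash
cat >> h.py <<'E'
def fish(m,u,v,z):
    f=192/np.tan(np.radians(m['fovy'])/2); R=np.array(m['R']);t=np.array(m['t'])
    a=np.array([u-m['cx'],v-m['cy']]); r=np.hypot(*a); th=r/f
    w=R.T@np.r_[a/r*np.sin(th),np.cos(th)]; o=-R.T@t
    return o+w*(z-o[2])/w[2]
E
python3 - <<'E'
from h import *
z=np.load('w1.npz');m=dict(R=z['R'],t=z['t'],fovy=float(z['fovy']),cx=z['c'][0],cy=z['c'][1]);d=z['d']
for n,u,v,h in(('post',418,322,.18),('plug',418,428,.154),('lid',418,416,.142),('gA',569,339,.128),('gB',577,367,.128),('wA',297,294,.128),('wB',283,307,.128)):
    print(n,fish(m,(u+.5)/1.5625-.5,(v+.5)/1.5625-.5,h).round(4))
s=z['im'][170:330,170:400][:,:,::-1];cv2.imwrite('pics/w1c.png',cv2.resize(s,None,fx=3.47,fy=3.47,interpolation=cv2.INTER_CUBIC))
E
```

```text
post [ 0.5491 -0.0197  0.18  ]
plug [ 0.5951 -0.0747  0.154 ]
lid [ 0.5949 -0.0741  0.142 ]
gA [0.6383 0.0142 0.128 ]
gB [0.6559 0.0046 0.128 ]
wA [ 0.4988 -0.0633  0.128 ]
wB [ 0.4968 -0.0748  0.128 ]
```

View pics/w1c.png

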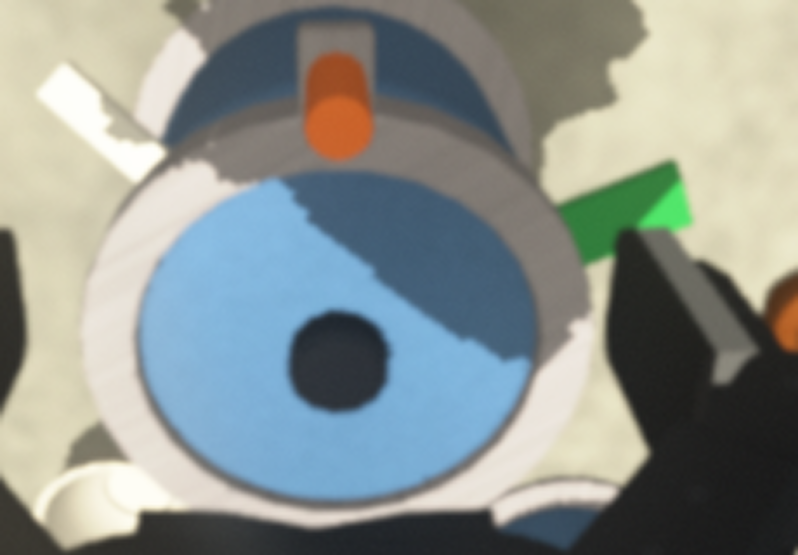

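Call:
send_rows(targets=[1,3,-20,0,0,0.5,0,0,0,-20,0,0,0.5,0,0,0,-20,0,0,0,0,0,0,-18,0,0,0,0,0,0,0,0,0,0,0.4,0,0,0,0,0,0,0.7,0,0,0,0,0,0,1,0,0,0,0,0,0,1,0,0,0,0,0,0,1,0,0,0,0,0,0,1], force=30)

```text
time: 2.57
ee_pos: [0.5474, -0.0116, 0.3278]
eef_rot: [0.417, 0.909, 0.0, 0.0]
force: [-1.0, 2.1, 7.1]
finger_gap: 0.148
gripper_force: 33.4
```

Call:
send_rows(targets=[0,0,0,0,0,0,1,0,0,0,0,0,0,1,0,0,0,0,0,0,1])

```text
time: 2.82
ee_pos: [0.5475, -0.0116, 0.3278]
eef_rot: [0.417, 0.909, 0.0, 0.0]
force: [-1.8, -0.5, 5.8]
finger_gap: 0.15
gripper_force: 29.6
```

Run:
```python
import numpy as np
c=np.array([.596,-.076]);e=np.array([.5475,-.0116])-c
r=np.hypot(*e);a0=np.arctan2(e[1],e[0]);a=np.linspace(a0,np.radians(59.6),17)
p=1e3*r*np.c_[np.cos(a),np.sin(a)];P=np.round(p-p[0],1);D=np.diff(P,axis=0)
print(r,np.degrees(a0),D.round(1).tolist(),(c*1e3+p[-1]))
```

```text
0.08062015876937975 126.98360780072245 [[4.9, 3.4], [5.1, 3.0], [5.3, 2.6], [5.4, 2.3], [5.7, 1.8], [5.7, 1.4], [5.9, 1.0], [5.9, 0.6], [5.9, 0.1], [5.9, -0.3], [5.9, -0.7], [5.8, -1.2], [5.7, -1.6], [5.6, -2.0], [5.4, -2.5], [5.2, -2.8]] [636.79652241  -6.46401105]
```

Call:
send_rows(targets=[4.9,3.4,0,0,0,-4.4,1,5.1,3.0,0,0,0,-4.4,1,5.3,2.6,0,0,0,-4.4,1,5.4,2.3,0,0,0,-4.4,1,5.7,1.8,0,0,0,-4.4,1,5.7,1.4,0,0,0,-4.4,1,5.9,1.0,0,0,0,-4.4,1,5.9,0.6,0,0,0,-4.4,1])

```text
time: 3.48
ee_pos: [0.5923, 0.0056, 0.3279]
eef_rot: [0.673, 0.739, 0.002, 0.001]
force: [1.9, 1.6, 3.1]
finger_gap: 0.15
gripper_force: 29.5
```

Call:
send_rows(targets=[5.9,0.1,0,0,0,-4.4,1,5.9,-0.3,0,0,0,-4.4,1,5.9,-0.7,0,0,0,-4.4,1,5.8,-1.2,0,0,0,-4.4,1,5.7,-1.6,0,0,0,-4.4,1,5.6,-2.0,0,0,0,-4.4,1,5.4,-2.5,0,0,0,-4.4,1,0,0,0,0,0,0,1,0,0,0,0,0,0,1])

```text
time: 4.23
ee_pos: [0.6327, -0.0018, 0.3279]
eef_rot: [0.844, 0.536, 0.003, 0.0]
force: [3.8, 3.4, 2.8]
finger_gap: 0.152
gripper_force: 29.6
```

Run:
```python
from h import *
s=manip.read_state();print(s['time'],s['ee_pos'],s['eef_rot'],s['force'],s['finger_gap'],s['joints'].round(2))
m,im,d=cam('wrist')
np.savez('w2.npz',im=im,d=d,R=m['R'],t=m['t'],fovy=m['fovy'],c=[m['cx'],m['cy']])
mt,it,dt=cam('top');np.savez('t2.npz',im=it,d=dt)
a=cv2.resize(im[:,:,::-1],(480,360));b=cv2.resize(it[150:250,250:350,::-1],(320,320),interpolation=cv2.INTER_CUBIC)
o=np.zeros((360,800,3),np.uint8);o[:,:480]=a;o[:320,480:]=b
cv2.imwrite('pics/w2.png',o)
```

```text
4.2333 [ 0.63271805 -0.00178557  0.32788035] [8.43932122e-01 5.36443838e-01 2.53013327e-03 4.24554352e-04] [3.80674173 3.41681164 2.84435406] 0.1516014817238594 [-0.51  0.37  0.59  1.62 -0.22  1.22 -0.31]
```

View pics/w2.png

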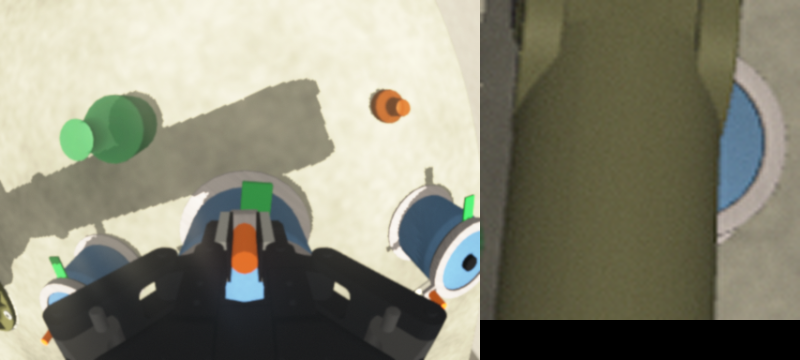

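Wrist view: lug centre at about column 243 and green tongue centre at 257, so the post is a little short, as planned. I'll measure it in a crop.

Run:
```python
import numpy as np,cv2
im=np.load('w2.npz')['im'][180:300,200:340,::-1];cv2.imwrite('pics/w2c.png',cv2.resize(im,None,fx=5,fy=5,interpolation=cv2.INTER_CUBIC))
```

```text
(no output)
```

View pics/w2c.png

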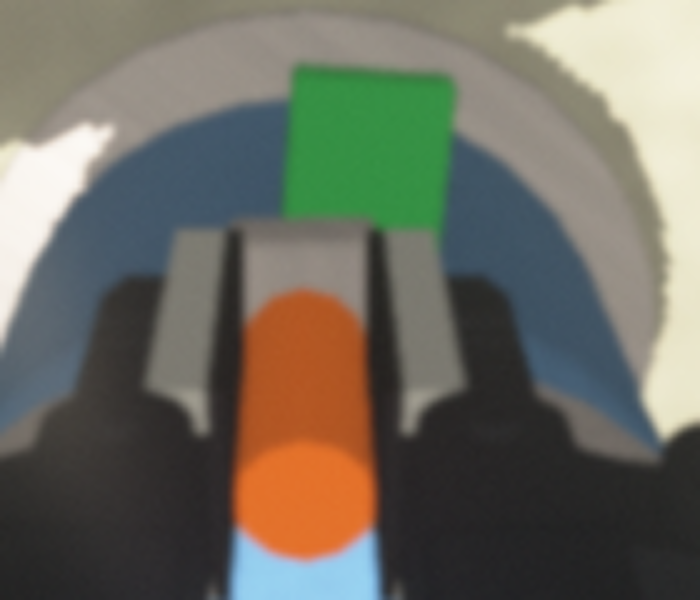

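Run:
```python
from h import *
z=np.load('w2.npz');m=dict(R=z['R'],t=z['t'],fovy=float(z['fovy']),cx=z['c'][0],cy=z['c'][1])
F=lambda u,v,h:fish(m,(u+.5)/5-.5+200,(v+.5)/5-.5+180,h)[:2]
A,B,C,D=F(293,68,.128),F(455,78,.128),F(285,215,.128),F(442,215,.128)
print(np.linalg.norm(A-B))
ang=lambda v:np.degrees(np.arctan2(v[1],v[0]))
print('edge dirs',ang(A-C),ang(B-D),'end normal',ang(A-B)-90)
end=(A+B)/2;P=F(306,500,.18);L=F(301,228,.146)
print('end',end,'post',P,'lug',L)
for c in([.595,-.0745],[.596,-.076],[.597,-.077]):
    c=np.array(c);print(c,[(ang(q-c).round(2),np.linalg.norm(q-c).round(4)) for q in(end,P,L)])
s=manip.read_state();c=np.array([.596,-.076]);print(ang(s['ee_pos'][:2]-c))
```

```text
0.01933095464015661
edge dirs 61.73919680979524 61.483179903036756 end normal 61.10417265759071
end [0.64851531 0.01104698] post [ 0.6301986 -0.0085386] lug [0.63541043 0.00361736]
[ 0.595  -0.0745] [(np.float64(57.97), np.float64(0.1009)), (np.float64(61.91), np.float64(0.0748)), (np.float64(62.65), np.float64(0.088))]
[ 0.596 -0.076] [(np.float64(58.9), np.float64(0.1017)), (np.float64(63.12), np.float64(0.0756)), (np.float64(63.66), np.float64(0.0888))]
[ 0.597 -0.077] [(np.float64(59.67), np.float64(0.102)), (np.float64(64.13), np.float64(0.0761)), (np.float64(64.52), np.float64(0.0893))]
63.798349585067015
```

Call:
send_rows(targets=[2.7,-1.5,0,0,0,-2.2,1,2.7,-1.5,0,0,0,-2.2,1,0,0,0,0,0,0,1,0,0,0,0,0,0,1])

```text
time: 4.67
ee_pos: [0.6379, -0.0045, 0.3279]
eef_rot: [0.864, 0.504, 0.003, 0.0]
force: [4.3, 4.6, 3.4]
finger_gap: 0.151
gripper_force: 29.6
```

Run:
```python
from h import *
s=manip.read_state();print(s['time'],s['ee_pos'],s['eef_rot'])
m,im,d=cam('wrist')
np.savez('w3.npz',im=im,d=d,R=m['R'],t=m['t'],fovy=m['fovy'],c=[m['cx'],m['cy']])
cv2.imwrite('pics/w3c.png',cv2.resize(im[180:300,200:340,::-1],None,fx=5,fy=5,interpolation=cv2.INTER_CUBIC))
```

```text
4.6667 [ 0.63787892 -0.00448092  0.32789973] [8.63736034e-01 5.03937458e-01 2.66467620e-03 2.88663725e-05]
```

View pics/w3c.png

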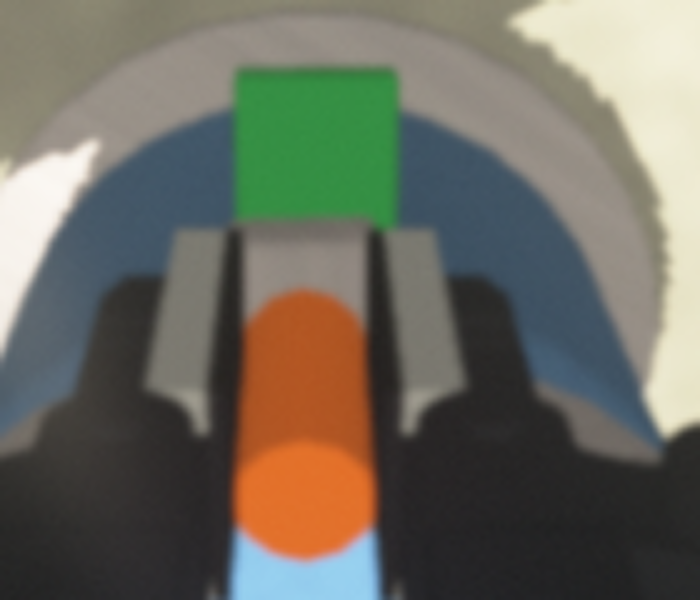

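Run:
```python
from h import *
z=np.load('w3.npz');m=dict(R=z['R'],t=z['t'],fovy=float(z['fovy']),cx=z['c'][0],cy=z['c'][1])
F=lambda u,v,h:fish(m,(u+.5)/5-.5+200,(v+.5)/5-.5+180,h)[:2]
A,B,C,D=F(235,69,.128),F(398,70,.128),F(233,215,.128),F(399,215,.128)
ang=lambda v:np.degrees(np.arctan2(v[1],v[0]))
print('edge dirs',ang(A-C),ang(B-D),'end normal',ang(A-B)-90)
end=(A+B)/2;P=F(305,500,.18);L=F(304,228,.146)
print('end',end,'post',P,'lug',L)
for c in([.595,-.0745],[.596,-.076],[.597,-.077]):
    c=np.array(c);print(c,[(ang(q-c).round(2),np.linalg.norm(q-c).round(4)) for q in(end,P,L)])
```

```text
edge dirs 58.90617989655811 62.016337335187515 end normal 60.10182969302903
end [0.64886931 0.01107519] post [ 0.63479583 -0.0108261 ] lug [0.64127556 0.00072267]
[ 0.595  -0.0745] [(np.float64(57.81), np.float64(0.1011)), (np.float64(57.99), np.float64(0.0751)), (np.float64(58.4), np.float64(0.0883))]
[ 0.596 -0.076] [(np.float64(58.74), np.float64(0.1019)), (np.float64(59.24), np.float64(0.0758)), (np.float64(59.45), np.float64(0.0891))]
[ 0.597 -0.077] [(np.float64(59.51), np.float64(0.1022)), (np.float64(60.27), np.float64(0.0762)), (np.float64(60.33), np.float64(0.0894))]
```

Call:
send_rows(targets=[0.7,-0.4,0,0,0,-0.6,1,0,0,0,0,0,0,1,0,0,0,0,0,0,1,0,0,0,0,0,0,0.7,0,0,0,0,0,0,0.5,0,0,0,0,0,0,0.5,0,0,20,0,0,0,0.5,0,0,30,0,0,0,0.5,0,0,30,0,0,0,0.5,0,0,0,0,0,0,0.5])

```text
time: 5.55
ee_pos: [0.6385, -0.0083, 0.4129]
eef_rot: [0.868, 0.497, 0.004, 0.002]
force: [0.2, -1.4, 1.0]
finger_gap: 0.498
gripper_force: 0.0
```

Call:
send_rows(targets=[-10,-18,0,0,0,0,1,-10,-18,0,0,0,0,1,-11,-18,0,0,0,0,1,-11,-18,0,0,0,0,1,0,0,0,0,0,0,1,0,0,0,0,0,0,1])

```text
time: 6.05
ee_pos: [0.5939, -0.0823, 0.4066]
eef_rot: [0.869, 0.495, -0.0, -0.0]
force: [1.1, 1.1, 0.1]
finger_gap: -0.002
gripper_force: 0.0
```

Run:
```python
from h import *
s=manip.read_state();print(s['time'],s['ee_pos'],s['eef_rot'],s['finger_gap'],s['force'])
m,im,d=cam('wrist')
np.savez('w4.npz',im=im,d=d,R=m['R'],t=m['t'],fovy=m['fovy'],c=[m['cx'],m['cy']])
cv2.imwrite('pics/w4.png',cv2.resize(im[150:350,130:390,::-1],None,fx=3,fy=3,interpolation=cv2.INTER_CUBIC))
```

```text
6.05 [ 0.59394208 -0.08230097  0.4066445 ] [ 8.68654476e-01  4.95418367e-01 -1.56253772e-04 -1.35345456e-04] -0.0023040562051102665 [1.05556007 1.14394554 0.14309415]
```

View pics/w4.png

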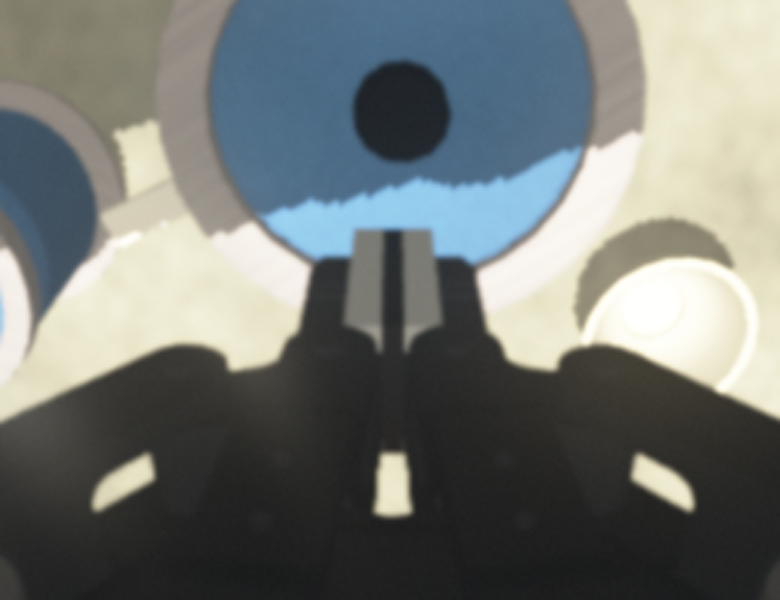

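Run:
```python
from h import *
z=np.load('w4.npz');m=dict(R=z['R'],t=z['t'],fovy=float(z['fovy']),cx=z['c'][0],cy=z['c'][1]);im=z['im'].astype(int)
r,g,b=im[...,0],im[...,1],im[...,2]; yy,xx=np.mgrid[:384,:512]
P=fish(m,130+(401+.5)/3-.5,150+(111+.5)/3-.5,.154);print('plug',P)
O=(r>150)&(g<150)&(b<90)&(abs(xx-262)<60)&(yy<230); G=(g>r+50)&(g>b+40)&(abs(xx-262)<60)&(yy<230)
for n,M in(('or',O),('gr',G)):
    v,u=np.nonzero(M);print(n,len(u),u.min(),u.max(),v.min(),v.max(),u.mean(),v.mean())
v,u=np.nonzero(G); e=[]
for k in sorted(set(v)):
    q=u[v==k]; e.append((k,q.min(),q.max()))
print('green rows',e)
v,u=np.nonzero(O); print('orange rows',[(k,u[v==k].min(),u[v==k].max()) for k in sorted(set(v))])
```

```text
plug [ 0.5993826  -0.07692614  0.154     ]Traceback (most recent call last):
  File "<stdin>", line 7, in <module>
    return umr_minimum(a, axis, None, out, keepdims, initial, where)
ValueError: zero-size array to reduction operation minimum which has no identity
```

Run:
```python
from h import *
z=np.load('w4.npz');im=z['im']
h=cv2.cvtColor(im,cv2.COLOR_RGB2HSV).astype(int); yy,xx=np.mgrid[:384,:512]
W=(abs(xx-262)<90)&(yy<200)
for n,M in(('or',(h[...,0]<14)&(h[...,1]>150)&W),('gr',(h[...,0]>45)&(h[...,0]<80)&(h[...,1]>110)&W)):
    v,u=np.nonzero(M);print(n,len(u)); print([(int(k),int(u[v==k].min()),int(u[v==k].max())) for k in sorted(set(v))])
```

```text
or 2
[(97, 264, 264), (98, 262, 262)]
gr 279
[(62, 252, 270), (63, 250, 271), (64, 250, 271), (65, 250, 271), (66, 250, 271), (67, 250, 271), (68, 250, 271), (69, 250, 272), (70, 250, 272), (71, 250, 272), (72, 250, 272), (73, 250, 272), (74, 251, 272), (75, 271, 272), (76, 272, 272), (77, 272, 272), (79, 272, 272), (80, 272, 272), (81, 272, 272), (88, 272, 272)]
```

Run:
```python
from h import *
z=np.load('w4.npz');im=z['im'];m=dict(R=z['R'],t=z['t'],fovy=float(z['fovy']),cx=z['c'][0],cy=z['c'][1])
h=cv2.cvtColor(im,cv2.COLOR_RGB2HSV).astype(int); yy,xx=np.mgrid[:384,:512]
M=(h[...,0]<22)&(h[...,1]>100)&(abs(xx-262)<40)&(yy<160)&(yy>50)
v,u=np.nonzero(M);print(len(u),[(int(k),int(u[v==k].min()),int(u[v==k].max())) for k in sorted(set(v))])
cv2.imwrite('pics/w4b.png',cv2.resize(im[40:240,150:370,::-1],None,fx=3,fy=3,interpolation=cv2.INTER_CUBIC))
```

```text
65 [(78, 261, 262), (79, 264, 265), (80, 265, 266), (81, 267, 268), (82, 268, 269), (83, 268, 269), (84, 269, 270), (85, 269, 270), (86, 269, 270), (87, 249, 270), (88, 249, 270), (89, 249, 270), (90, 269, 270), (91, 250, 270), (92, 268, 269), (93, 268, 269), (94, 267, 268), (95, 266, 267), (96, 264, 266), (97, 255, 265), (98, 256, 264), (99, 258, 261)]
```

View pics/w4b.png

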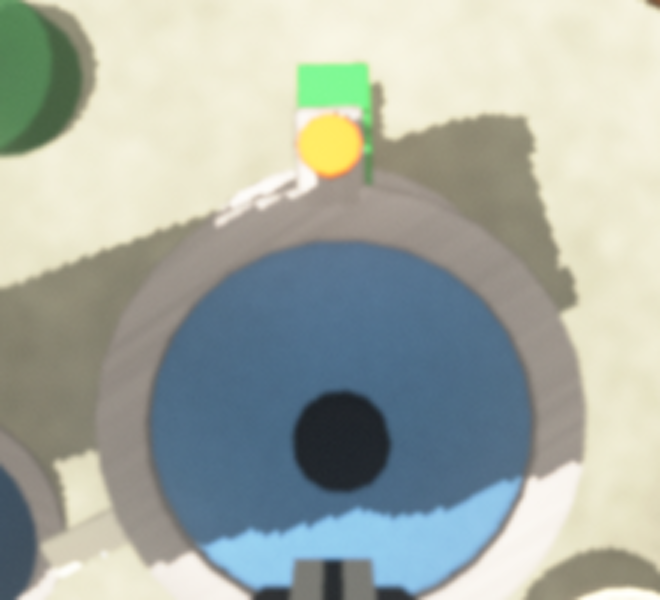

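The lug lies on the green tongue: green end corners (298,65) and (369,65), post top centre (331,145), plug centre (341,441).

Run:
```python
from h import *
z=np.load('w4.npz');m=dict(R=z['R'],t=z['t'],fovy=float(z['fovy']),cx=z['c'][0],cy=z['c'][1])
F=lambda u,v,h:fish(m,(u+.5)/3-.5+150,(v+.5)/3-.5+40,h)[:2]
c=F(341,441,.154);l=F(341,425,.142);print(c,l)
E=(F(298,65,.128)+F(369,65,.128))/2;P=F(331,145,.18);L=F(329.5,112,.146)
ang=lambda v:np.degrees(np.arctan2(v[1],v[0]))
for q in(E,P,L):print(q,ang(q-c),np.linalg.norm(q-c))
```

```text
[ 0.5993826  -0.07692614] [ 0.60002456 -0.07601463]
[0.64807901 0.00917825] 60.50963257159991 0.09892070471480907
[ 0.63467479 -0.01246347] 61.30006291256726 0.07349132470682751
[ 0.63959294 -0.00319736] 61.39274618679504 0.08398097874248422
```

Call:
send_rows(targets=[3,5.5,-15,0,0,0,1,0,0,-20,0,0,0,1,0,0,-20,0,0,0,1,0,0,-15,0,0,0,1,0,0,0,0,0,0,1,0,0,0,0,0,0,1])

```text
time: 6.6
ee_pos: [0.5984, -0.0727, 0.3359]
eef_rot: [0.867, 0.498, -0.001, -0.0]
force: [-0.4, 0.8, 1.0]
finger_gap: 0.0
gripper_force: 0.0
```

Call:
send_rows(targets=[-1,-4,0,0,0,0,1,0,0,-5,0,0,0,1,0,0,-4,0,0,0,1,0,0,-4,0,0,0,1,0,0,-3,0,0,0,1,0,0,0,0,0,0,1])

```text
time: 7.1
ee_pos: [0.5976, -0.0776, 0.3207]
eef_rot: [0.867, 0.498, 0.0, 0.0]
force: [0.5, -0.2, 0.7]
finger_gap: -0.0
gripper_force: 0.4
```

Call:
send_rows(targets=[0,0,-2,0,0,0,1,0,0,-1,0,0,0,1,0,0,0,0,0,0,1])

```text
time: 7.35
ee_pos: [0.5976, -0.0775, 0.3178]
eef_rot: [0.867, 0.498, 0.0, 0.0]
force: [1.1, 0.0, 2.5]
finger_gap: 0.003
gripper_force: 1.1
```

Call:
send_rows(targets=[0,0,-1,0,0,0,1,0,0,0,0,0,0,1])

```text
time: 7.52
ee_pos: [0.5976, -0.0776, 0.3175]
eef_rot: [0.867, 0.498, 0.0, 0.0]
force: [-0.8, -0.5, 6.2]
finger_gap: -0.004
gripper_force: 3.0
```

Call:
send_rows(targets=[0,0,-1,0,0,0,1,0,0,-1,0,0,0,1,0,0,0,0,0,0,1,0,0,0,0,0,0,1])

```text
time: 7.85
ee_pos: [0.5976, -0.0778, 0.3174]
eef_rot: [0.867, 0.498, 0.001, -0.0]
force: [-4.5, 0.4, 15.4]
finger_gap: -0.002
gripper_force: 8.0
```

On the stop (15 N with no further travel). Next I retreat clear and check.

Call:
send_rows(targets=[0,0,10,0,0,0,1,0,0,25,0,0,0,1,0,0,30,0,0,0,1,0,0,35,0,0,0,1,-10,-40,0,0,0,0,1,-10,-40,0,0,0,0,1,-10,-40,0,0,0,0,1,-10,-40,0,0,0,0,1,-10,-40,0,0,0,0,1,0,0,0,0,0,0,0.5])

```text
time: 8.68
ee_pos: [0.5423, -0.2869, 0.4151]
eef_rot: [0.871, 0.492, -0.002, 0.002]
force: [-1.3, -1.5, 0.3]
finger_gap: 0.127
gripper_force: 0.0
```

Call:
send_rows(targets=[0,-40,0,0,0,0,0.5,0,-40,0,0,0,0,0.5,0,-40,0,0,0,0,0.5,0,0,0,0,0,0,0.5,0,0,0,0,0,0,0.5])

```text
time: 9.1
ee_pos: [0.5458, -0.4002, 0.4136]
eef_rot: [0.869, 0.495, -0.001, -0.0]
force: [0.2, 0.9, -0.4]
finger_gap: 0.501
gripper_force: 0.0
```

Run:
```python
from h import *
s=manip.read_state();print(s['time'],s['ee_pos'],s['force'])
m,im0,d=cam('top');im=im0.astype(int)
r,g,b=im[...,0],im[...,1],im[...,2];yy,xx=np.mgrid[:384,:512]
box=(xx>255)&(xx<350)&(yy>155)&(yy<245)
for n,M in(('orange',(r>150)&(g<150)&(b<90)),('green',(g>110)&(r<90)&(b<110)),('plug',(r+g+b<110)&(np.hypot(xx-314,yy-193)<10)),('lid',(b>g+20)&(b>r+40)&(np.hypot(xx-314,yy-193)<25))):
    v,u=np.nonzero(M&box)
    if len(u):print(n,len(u),u.mean(),v.mean(),'z',np.median([world(m,d,a,e)[2] for a,e in zip(u,v)]))
z0=np.load('top.npz')['im'].astype(int)
for n,(u,v) in dict(cruet=(237,224),dish=(383,184),stopper=(275,118)).items(): print(n,abs(im-z0)[v-20:v+20,u-20:u+20].mean(),abs(im-z0)[v-20:v+20,u-20:u+20].max())
O=(r>150)&(g<150)&(b<90)&box;v,u=np.nonzero(O);P=world(m,d,u.mean(),v.mean(),.18)[:2]
for c in((.595,-.0761),(.596,-.0767)):print(P,np.degrees(np.arctan2(P[1]-c[1],P[0]-c[0])))
```

```text
9.1 [ 0.54580823 -0.40017452  0.41357152] [ 0.23940882  0.93474088 -0.44507139]
orange 34 284.02941176470586 174.85294117647058 z 0.1782705635057707
green 53 275.20754716981133 174.43396226415095 z 0.12753372147736222
plug 11 314.3636363636364 194.45454545454547 z 0.14137570361155644
lid 1619 314.0500308832613 193.85608400247065 z 0.14055445182370854
cruet 4.271875 11
dish 8.760625 64
stopper 5.071875 18
[ 0.63245182 -0.00949964] 60.64936128307534
[ 0.63245182 -0.00949964] 61.523053566335726
```

```bash
python3 -c "
from cell import manip
print(manip.hand_in())"
```

```text
the job is handed in; nothing more can be done
None
```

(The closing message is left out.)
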